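# Sift the mixed baking weights and park the sieve

## Robot

A 6-joint arm with a two-finger parallel gripper is mounted at the origin on a cart in front of the work surface, level with it; the furniture and walls round the work are solid. World frame = base frame: x ahead of the robot, y to its left, z up, the work surface at z = 0. Lengths are in mm, angles in rad, forces in N, time in s.
With the tool pointing down it reaches from about 350 to 975 mm from the base axis. Payload 7.1 kg.
Tool frame: the origin (TCP) lies at the very end of the fingers, on their centre line; the grasp point (between the pads) lies 19 mm behind it; z points along the fingers, y is the line along which they close (so a half turn about z gives the same grasp; the last joint's range is limited). The gripper opens to 88 mm and grips with 3 to 60 N. Pads are 20 mm wide; open, the fingers measure 115 mm over their backs; the gripper's body (75 mm by 178 mm) begins 61 mm behind the grasp point.
Start: joints at [1.117, 0.423, 1.63, -0, 1.089, -0.019], TCP at [263.236, 566.844, 222.675] pointing down, gripper open.
Joint ranges: [-3, 3], [-0.9, 2.11], [0.09, 2.58], [-1.31, 4.45], [0.11, 2.69], [-2.54, 2.54]. Speed limits (rad/s): [2.39, 2.39, 3.01, 3.14, 3.14, 3.14].

## Interface

Orientations are given as a 3x3 rotation matrix whose columns are the frame's x, y, z axes.
In Python, from workcell import manip, viewer gives the robot as it stands (manip), with the cameras (viewer). Calls block until the motion is done:
- manip.move_to(position, orientation): joint-space move of the TCP to a pose.
- manip.movel(position, rate=150, ori=None): straight line of the TCP; ori=None keeps the orientation; rate is the mean speed in mm/s.
- manip.goto_joints(angles): joint-space move.
- manip.open() and manip.close(strength=None): open the fingers fully, or close them until they stop; strength is the grip in N (None keeps the last).
- manip.pause(seconds).
- manip.ik(position, orientation): joint angles nearest the present ones, or None.
- viewer.capture(name): name is "scene" or "top" or "wrist"; returns a dict with "color" (480x640x3 uint8, red, green, blue), "camera_matrix" (3x3 intrinsics, pixels), "world_from_camera" (4x4, takes a point from camera to world coordinates). Camera axes: x right, y down, z forward; pixel columns grow to the right and rows downward; lengths in mm; the calibration is good to about 2 mm. A picture is of the moment at which its call begins. There is no depth.
A pose or a line that the arm cannot do raises manip.IKError and nothing moves.
- manip.finish_job(): hands the job in; it is judged then, once.
Readings, each from a call of its own:
- manip.read_time_s(): time.
- manip.read_joint_positions(): joint angles.
- manip.read_qd(): joint speeds.
- manip.read_effort(): joint torques, N m.
- manip.read_eef_pos(): TCP position.
- manip.read_ee_rot(): TCP orientation.
- manip.read_force(): force on the tool from outside, world axes, zero at the start.
- manip.read_wrist_torque(): the same for the moment, N m.
- manip.read_grip_width(): opening from 0.0 (shut) to 1.0 (fully open).
- manip.read_grip_force(): force on a finger pad.
Only numpy, scipy, OpenCV 4.12 (cv2) and the standard library are available. Lean on these libraries where they do the work, as an engineer would, in place of code of your own. Each camera call takes 0.05 s, during which the arm holds its last target. There are 200 camera calls.

## Task

Small and large ceramic baking weights are mixed in the sieve basket: lift it by its handle, carry it over the catch tray and shake it side to side until all the small weights have dropped into the tray and only the large ones are left in the sieve. Then stand the sieve on the drain stand and slide it so that its toe is fully home under the keeper lip, and let go. Leave the ring cutters and jars where they stand.

Things in the scene. Friction and masses are not known exactly. Their poses are not given: they have to be found in the camera images.
- sieve: Open-topped rectangular steel sieve basket, 0.35 kg, outside 128 (x) x 136 (y) x 50 mm high, walls 4 mm, underside open, with an arched bail handle over its middle and a flat toe on its +x wall. Origin: centre of the underside, z up. It begins standing on the work surface with the weights on its bars; carried level and smoothly it spills none.
- sieve_floor (a point): Middle of the sieve's floor, 18 mm above its underside, axes as the sieve's. The floor is three flat bars along x, 16 mm wide, at y = -36, 0 and 36 mm; between them and beside the walls are four slots 20 mm wide along x. Brisk side-to-side shaking along y, 20 mm either way at about 0.35 m/s, carries small weights off the bars and down through the slots.
- sieve_grip (a point): Middle of the bail's wooden grip, on the sieve's centre line 100 mm above its underside; the grip bar runs along the sieve's x, 76 mm long, 16 mm thick in y, 22 mm high. Pinch it across y from above. Axes as the sieve's.
- sieve_toe (a point): Middle of the toe's tip: 92 mm from the sieve's origin in +x, 6 mm above its underside. The toe is 40 mm wide (y), 4 mm thick (4 to 8 mm above the underside) and sticks out 28 mm from the middle of the +x wall. Axes as the sieve's.
- tray: Open aluminium catch tray, fixed, outside 176 (x) x 200 (y) x 40 mm high, walls and floor 3 mm. Origin: centre of the underside, z up.
- stand: Dark steel drain stand, fixed, left or right of the tray: a flat plate 8 mm thick, x from -100 to 85 mm, 150 mm wide (y), with a steel keeper bridge at its +x end. Origin: on the underside, mid-width, z up. The sieve stands on the plate, x along the stand's x. Its origin is at x = -22 mm when home; at x = -57 mm or less its toe is clear of the lip and can be lowered.
- stand_stop (a point): Middle of the keeper's stop wall, at x = 70 mm, 14 mm above the stand's underside; the toe tip meets it when home. Axes as the stand's. The lip overhangs the plate from x = 46 to 70 mm (stand's frame), underside 28 mm and top 32 mm above the stand's underside; the pocket below is 64 mm wide and open towards -x.
- small_1: One of five small white ceramic baking weights: squat barrel, 14 mm across, 9 mm high, about 12 g. Origin: centre of its underside. Begins on a bar of the sieve.
- small_2: One of five small white ceramic baking weights: squat barrel, 14 mm across, 9 mm high, about 12 g. Origin: centre of its underside. Begins on a bar of the sieve.
- small_3: One of five small white ceramic baking weights: squat barrel, 14 mm across, 9 mm high, about 12 g. Origin: centre of its underside. Begins on a bar of the sieve.
- small_4: One of five small white ceramic baking weights: squat barrel, 14 mm across, 9 mm high, about 12 g. Origin: centre of its underside. Begins on a bar of the sieve.
- small_5: One of five small white ceramic baking weights: squat barrel, 14 mm across, 9 mm high, about 12 g. Origin: centre of its underside. Begins on a bar of the sieve.
- large_1: One of three large white ceramic baking weights: barrel, 34 mm across the middle, 25 mm high, about 35 g, too big for the slots. Origin: centre of its underside. Begins on the bars of the sieve.
- large_2: One of three large white ceramic baking weights: barrel, 34 mm across the middle, 25 mm high, about 35 g, too big for the slots. Origin: centre of its underside. Begins on the bars of the sieve.
- large_3: One of three large white ceramic baking weights: barrel, 34 mm across the middle, 25 mm high, about 35 g, too big for the slots. Origin: centre of its underside. Begins on the bars of the sieve.
- ring_cutter_0: Bystander: tinplate ring cutter, 66 mm across, 32 mm high. Origin: centre of its underside.
- ring_cutter_2: Bystander: tinplate ring cutter, 72 mm across, 34 mm high. Origin: centre of its underside.
- flour_jar: Bystander: glass jar with yellow lid, 66 mm across, 120 mm high. Origin: centre of its underside.
- spice_jar: Bystander: spice jar with dark lid, 45 mm across, 105 mm high. Origin: centre of its underside.

How it is judged (in metres and radians):
On the way, in this order (a step that is already met when the one before it is completed fails the run):
1. the sieve is lifted over the catch tray, large weights in it (height (world z) of sieve above 0.03 m and horizontal distance between sieve and tray below 0.07 m and x of large_1 in the frame of sieve between -0.062 and 0.062 m and y of large_1 in the frame of sieve between -0.066 and 0.066 m and z of large_1 in the frame of sieve between 0.005 and 0.065 m and x of large_2 in the frame of sieve between -0.062 and 0.062 m and y of large_2 in the frame of sieve between -0.066 and 0.066 m and z of large_2 in the frame of sieve between 0.005 and 0.065 m and x of large_3 in the frame of sieve between -0.062 and 0.062 m and y of large_3 in the frame of sieve between -0.066 and 0.066 m and z of large_3 in the frame of sieve between 0.005 and 0.065 m), for 0.1 s.
2. all five small weights are in the tray, the large ones in the sieve (x of small_1 in the frame of tray between -0.088 and 0.088 m and y of small_1 in the frame of tray between -0.1 and 0.1 m and z of small_1 in the frame of tray between -0.005 and 0.035 m and x of small_2 in the frame of tray between -0.088 and 0.088 m and y of small_2 in the frame of tray between -0.1 and 0.1 m and z of small_2 in the frame of tray between -0.005 and 0.035 m and x of small_3 in the frame of tray between -0.088 and 0.088 m and y of small_3 in the frame of tray between -0.1 and 0.1 m and z of small_3 in the frame of tray between -0.005 and 0.035 m and x of small_4 in the frame of tray between -0.088 and 0.088 m and y of small_4 in the frame of tray between -0.1 and 0.1 m and z of small_4 in the frame of tray between -0.005 and 0.035 m and x of small_5 in the frame of tray between -0.088 and 0.088 m and y of small_5 in the frame of tray between -0.1 and 0.1 m and z of small_5 in the frame of tray between -0.005 and 0.035 m and x of large_1 in the frame of sieve between -0.062 and 0.062 m and y of large_1 in the frame of sieve between -0.066 and 0.066 m and z of large_1 in the frame of sieve between 0.005 and 0.065 m and x of large_2 in the frame of sieve between -0.062 and 0.062 m and y of large_2 in the frame of sieve between -0.066 and 0.066 m and z of large_2 in the frame of sieve between 0.005 and 0.065 m and x of large_3 in the frame of sieve between -0.062 and 0.062 m and y of large_3 in the frame of sieve between -0.066 and 0.066 m and z of large_3 in the frame of sieve between 0.005 and 0.065 m), for 0.2 s.
At the end, for the whole second after the job is handed in: Five small weights lie in the tray, three large ones in the sieve; the sieve stands on the stand (tilt under 0.06 rad, turned under 0.2 rad), its toe under the lip, tip within 8 mm of the stop wall and 15 mm of its middle, under 6 mm raised; all at rest (all of step 2 and x of sieve_toe in the frame of stand_stop above -0.008 m and y of sieve_toe in the frame of stand_stop between -0.015 and 0.015 m and z of sieve_toe in the frame of stand_stop below 0.006 m and angle between sieve's own z axis and vertical below 0.06 rad and angle between the x axis of sieve and the x axis of stand, either way round below 0.2 rad and linear speed of sieve below 0.02 m/s and linear speed of each of small_1, small_2, small_3, small_4, small_5, large_1, large_2, large_3 below 0.05 m/s); the robot touches nothing.
It fails at once if a bystander (ring cutter or jar) is moved more than 30 mm (distance of any of ring_cutter_0, ring_cutter_2, flour_jar, spice_jar from where it was at the start of the episode above 0.03 m).
It also fails if it takes over 58 s, if anything falls off the work surface, if the arm or the gripper's body presses on something with over 40 N, if the wrist force passes 120 N, or if a joint passes its speed limit or range.

## Working session

There is one attempt and no reset: what is moved stays moved. The work goes in short steps, each a Python script; the robot and the scene stay as the last script left them, time stands still between calls to the robot, and variables do not carry over. Pictures are saved under pics/ and viewed, at most 10 in all, crops included, and the job is handed in when it is done.

```bash
ls; mkdir -p pics
python3 - <<'E'
from workcell import manip, viewer
import cv2,numpy as np
for n in ("top","scene"):
    c=viewer.capture(n); cv2.imwrite(f"pics/{n}0.png",c["color"][:,:,::-1]); np.savez(f"{n}0.npz",**c)
    print(n,c["camera_matrix"].tolist(),c["world_from_camera"].round(3).tolist())
print(manip.read_time_s())
E
```

```text
pics
workcell.py
top [[578.9794580913967, 0.0, 323.7193703678958], [0.0, 578.9794580913967, 235.4333194982828], [0.0, 0.0, 1.0]] [[-0.011, -0.997, 0.075, 448.772], [-1.0, 0.01, -0.012, 9.38], [0.011, -0.075, -0.997, 1577.91], [0.0, 0.0, 0.0, 1.0]]
scene [[472.1438717872229, 0.0, 317.1870727323329], [0.0, 472.1438717872229, 232.86893030436588], [0.0, 0.0, 1.0]] [[-0.65, -0.32, 0.689, -135.464], [-0.76, 0.274, -0.589, 593.725], [-0.0, -0.907, -0.422, 503.61], [0.0, 0.0, 0.0, 1.0]]
0.1
```

View pics/top0.png

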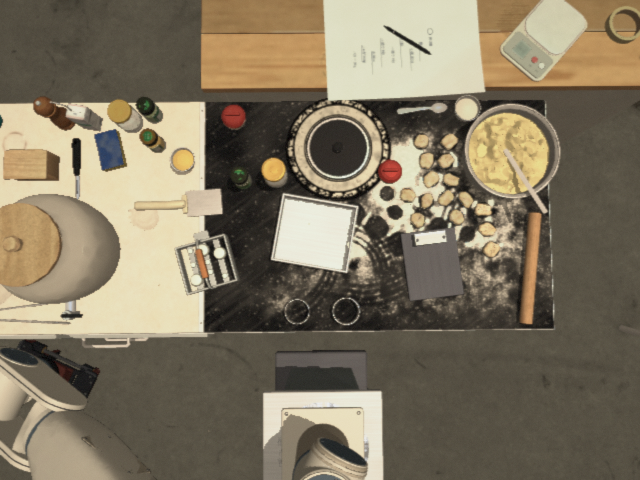

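View pics/scene0.png

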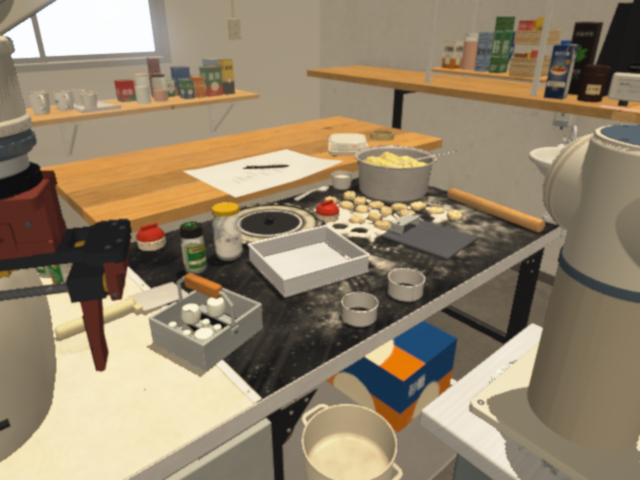

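Top view: sieve at (207,263) with orange grip and toe up at (202,236), tray at (315,232), stand plate at (433,263) with keeper at (432,237), cutters at (297,312) and (345,310), jars at (240,178) and (274,172). Next I measure these with masks.

```bash
cat > h.py <<'E'
import numpy as np,cv2
def ray(c,uv,z):
    """pixels -> world points on plane z"""
    uv=np.atleast_2d(np.asarray(uv,float)); T=c["world_from_camera"]
    d=np.c_[uv,np.ones(len(uv))]@np.linalg.inv(c["camera_matrix"]).T@T[:3,:3].T
    o=T[:3,3]; return o+d*((z-o[2])/d[:,2])[:,None]
def biggest(mask,roi):
    m=np.zeros(mask.shape,np.uint8); x0,y0,x1,y1=roi
    m[y0:y1,x0:x1]=mask[y0:y1,x0:x1]
    cs,_=cv2.findContours(m,cv2.RETR_EXTERNAL,cv2.CHAIN_APPROX_NONE)
    return max(cs,key=cv2.contourArea)[:,0,:]
def rect(c,mask,roi,z):
    p=ray(c,biggest(mask,roi),z)[:,:2].astype(np.float32)
    r=cv2.minAreaRect(p); b=cv2.boxPoints(r)
    e=[b[1]-b[0],b[2]-b[1]]; return np.array(r[0]),[(np.linalg.norm(v).round(1),np.degrees(np.arctan2(v[1],v[0])).round(1)) for v in e]
E
python3 - <<'E'
from h import *
c=dict(np.load("top0.npz")); im=c["color"]; hsv=cv2.cvtColor(im,cv2.COLOR_RGB2HSV)
H,S,V=[hsv[...,i].astype(int) for i in range(3)]
m=lambda b:(b*255).astype(np.uint8)
print("grip",rect(c,m((H<18)&(S>110)&(V>90)),(180,235,235,295),111))
print("tray",rect(c,cv2.morphologyEx(m((V>120)&(S<60)),cv2.MORPH_OPEN,np.ones((5,5))),(262,188,366,280),40))
g=m((V>60)&(V<125)&(S<70)); 
print("stand",rect(c,cv2.morphologyEx(g,cv2.MORPH_OPEN,np.ones((5,5))),(395,222,470,305),8))
print("keeper",rect(c,m((V>170)&(S<60)),(408,225,452,250),32))
print("sieve",rect(c,cv2.morphologyEx(m((V>105)&(S<50)),cv2.MORPH_CLOSE,np.ones((3,3))),(165,225,250,302),50))
for n,p,z in (("spice",(240,178),105),("flour",(274,172),120),("c0",(297,312),34),("c2",(345,310),34)): print(n,ray(c,p,z).round())
cr=cv2.resize(im[215:310,165:365],None,fx=4,fy=4,interpolation=cv2.INTER_CUBIC); cr2=cv2.resize(im[225:305,390:475],None,fx=4,fy=4,interpolation=cv2.INTER_CUBIC)
o=np.zeros((600,800,3),np.uint8); o[:220]=0
o[:380,:800]=cr; o2=cv2.resize(im[225:305,390:475],None,fx=2.7,fy=2.7,interpolation=cv2.INTER_CUBIC); o[382:382+o2.shape[0],:o2.shape[1]]=o2
gg=cv2.resize(g[225:305,390:475],None,fx=2.7,fy=2.7); o[382:382+gg.shape[0],300:300+gg.shape[1]]=gg[...,None]
cv2.imwrite("pics/crop0.png",o[:,:,::-1])
E
```

```text
grip (array([491.23272705, 301.40808105]), [(np.float32(17.0), np.float32(-74.8)), (np.float32(74.9), np.float32(15.2))])
tray (array([563.45123291,  -3.15583801]), [(np.float32(171.1), np.float32(-10.4)), (np.float32(247.0), np.float32(79.6))])
stand (array([ 481.01263428, -302.4486084 ]), [(np.float32(206.1), np.float32(-0.6)), (np.float32(203.0), np.float32(89.4))])
keeper (array([ 556.65600586, -294.40490723]), [(np.float32(82.4), np.float32(-83.9)), (np.float32(30.8), np.float32(6.1))])
sieve (array([485.09063721, 306.23596191]), [(np.float32(197.8), np.float32(-36.2)), (np.float32(182.3), np.float32(53.8))])
spice [[709. 205. 105.]]
flour [[721. 117. 120.]]
c0 [[362.  64.  34.]]
c2 [[366. -63.  34.]]
```

View pics/crop0.png

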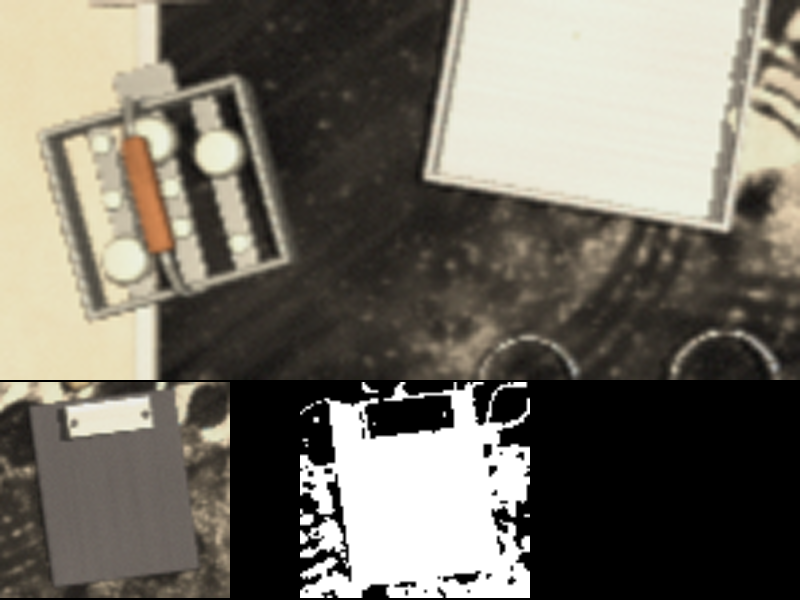

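The crop shows the sieve with five smalls (e.g. (102,143), (240,243)) and three larges, tray near corners at (429,181)/(728,229), and the stand plate with a white keeper at its far end; I now compute from corners.

Run:
```python
from h import *
c=dict(np.load("top0.npz")); im=c["color"]
def rep(n,px,z):
    w=ray(c,px,z)[:,:2]; e=np.roll(w,-1,0)-w
    print(n,w.mean(0).round(1),[(np.linalg.norm(v).round(0),np.degrees(np.arctan2(v[1],v[0])).round(1)) for v in e])
cp=lambda P:[(x/4+165-.4,y/4+215-.4) for x,y in P]
rep("sieve",cp([(42,133),(238,78),(290,260),(93,317)]),50)
sp=[(390+x/2.7-.3,225+(y-382)/2.7-.3) for x,y in [(32,405),(175,392),(197,566),(54,585)]]
rep("stand plate",sp,8); w=ray(c,sp,8)[:,:2]; print((w[:2].mean(0)).round(1),(w[2:].mean(0)).round(1))
# tray quad: gray mask, polygon approx
hsv=cv2.cvtColor(im,cv2.COLOR_RGB2HSV); m=((hsv[...,2]>150)&(hsv[...,1]<45)).astype(np.uint8)*255
k=biggest(cv2.morphologyEx(m,cv2.MORPH_OPEN,np.ones((9,9))),(262,185,366,280))
r=cv2.minAreaRect(k.astype(np.float32)); b=cv2.boxPoints(r); print(b); rep("tray in",b,20)
kk=biggest((( hsv[...,2]>170)&(hsv[...,1]<60)).astype(np.uint8)*255,(408,225,452,250))
b=cv2.boxPoints(cv2.minAreaRect(kk.astype(np.float32))); rep("keeper",b,32)
```

```text
sieve [491.7 301.5] [(np.float64(133.0), np.float64(-74.8)), (np.float64(125.0), np.float64(-164.1)), (np.float64(134.0), np.float64(105.5)), (np.float64(126.0), np.float64(15.8))]
stand plate [ 487.4 -302.9] [(np.float64(145.0), np.float64(-85.4)), (np.float64(176.0), np.float64(-174.4)), (np.float64(145.0), np.float64(96.9)), (np.float64(182.0), np.float64(5.8))]
[ 576.4 -294. ] [ 398.4 -311.8]
[[270.65128 259.4226 ]
 [281.45956 196.73439]
 [352.58658 208.99768]
 [341.7783  271.6859 ]]
tray in [569.7  23.3] [(np.float64(172.0), np.float64(-10.0)), (np.float64(196.0), np.float64(-100.4)), (np.float64(172.0), np.float64(169.4)), (np.float64(194.0), np.float64(79.6))]
keeper [ 556.7 -294.5] [(np.float64(83.0), np.float64(-83.9)), (np.float64(31.0), np.float64(-174.8)), (np.float64(83.0), np.float64(96.1)), (np.float64(31.0), np.float64(5.4))]
```

```bash
cat >> h.py <<'E'
SIEVE=(491.5,301.5,15.4); TRAY=(568.,15.,-10.); STAND=(495.3,-301.5,6.0)
def R(deg,s=1):
    a=np.radians(deg); y=s*np.array([-np.sin(a),np.cos(a),0]); z=np.array([0,0,-1.])
    return np.c_[np.cross(y,z),y,z]
def off(P,x,y,z):
    a=np.radians(P[2]); return [P[0]+x*np.cos(a)-y*np.sin(a),P[1]+x*np.sin(a)+y*np.cos(a),z]
E
python3 - <<'E'
from h import *
from workcell import manip, viewer
c=dict(np.load("top0.npz")); px=[(271.9,259.8),(346.6,271.9),(357,207),(283,194)]
w=ray(c,px,40)[:,:2]; print(w.mean(0),np.linalg.norm(np.roll(w,-1,0)-w,axis=1))
print(manip.read_ee_rot().round(2).tolist())
for s in (1,-1):
    for P in (SIEVE,TRAY,STAND):
        q=manip.ik(off(P,0,0,81),R(P[2],s)); print(s,None if q is None else np.round(q,2))
E
```

```text
[570.83371832  15.10206619] [200.74159238 175.6165813  201.05181566 178.33543216]
[[-0.91, 0.42, -0.0], [0.42, 0.91, -0.0], [0.0, -0.0, -1.0]]
1 [ 0.53  0.55  1.82 -0.    0.77 -1.31]
1 [ 0.01  0.54  1.84 -0.    0.76 -1.39]
1 [-0.57  0.55  1.81 -0.    0.77 -2.24]
-1 [ 0.53  0.55  1.82 -0.    0.77  1.83]
-1 [ 0.01  0.54  1.84 -0.    0.76  1.75]
-1 [-0.57  0.55  1.81 -0.    0.77  0.9 ]
```

Tray measures 200 × 176 mm as given. Grasping with s=-1 (joint 6 far from its limits).

```bash
sed -i 's/TRAY=(568.,15.,-10.)/TRAY=(570.5,15.,-10.)/' h.py
python3 - <<'E'
from h import *
from workcell import manip, viewer
P=SIEVE; O=R(P[2],-1)
manip.move_to(off(P,0,0,180),O); manip.movel(off(P,0,0,81),rate=100)
manip.close(60); print("w",manip.read_grip_width(),manip.read_grip_force(),manip.read_force().round(1))
manip.movel(off(P,0,0,101),rate=40); manip.pause(.3)
print(manip.read_grip_width(),manip.read_grip_force(),manip.read_force().round(1),manip.read_time_s())
c=viewer.capture("scene"); cv2.imwrite("pics/s1.png",c["color"][:,:,::-1])
E
```

```text
w 0.17915073609237475 59.999876618385315 [-0.2  1.5 -1.6]
0.17965246653732883 59.99824404716492 [-0.9 -0.  -5.8] 4.9167
```

View pics/s1.png

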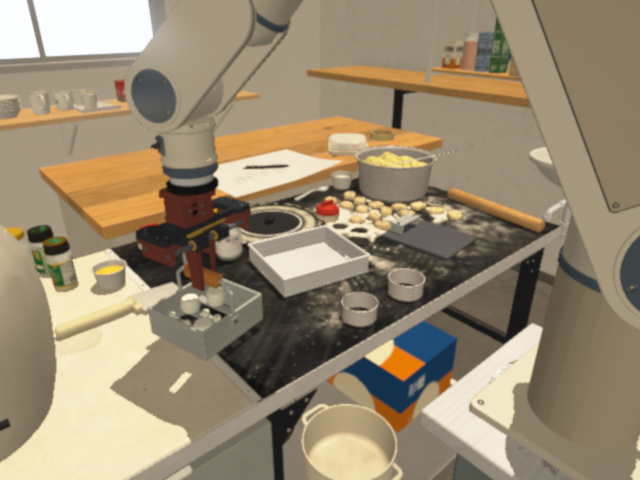

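The sieve is gripped at (207,285), hanging level with its weights. Carry to the tray and shake.

Run:
```python
from h import *
from workcell import manip, viewer
P=TRAY; O=R(P[2],-1)
manip.movel(off(SIEVE,0,0,150),rate=80)
manip.movel(off(P,0,0,150),rate=130,ori=O)
manip.movel(off(P,0,0,131),rate=60); manip.pause(.5)
print(manip.read_force().round(2),manip.read_time_s())
t=manip.read_time_s()
for i in range(10):
    manip.movel(off(P,0,20,131),rate=240); manip.movel(off(P,0,-20,131),rate=240)
manip.movel(off(P,0,0,131),rate=100); print("shake",manip.read_time_s()-t); manip.pause(.5)
print(manip.read_force().round(2),manip.read_time_s(),manip.read_eef_pos())
ims=[]
for n in ("scene","top","wrist"):
    c=viewer.capture(n); ims.append(c["color"]); np.savez(f"{n}1.npz",**c)
a=cv2.resize(ims[0][200:350,200:400],(800,600),interpolation=cv2.INTER_CUBIC)[:, :]
o=np.zeros((600,800,3),np.uint8); o[:300,:400]=cv2.resize(ims[0][200:350,200:400],(400,300)); o[:300,400:]=cv2.resize(ims[1][170:290,240:400],(400,300)); o[300:,:400]=cv2.resize(ims[2],(400,300))
cv2.imwrite("pics/s2.png",o[:,:,::-1])
```

```text
[-0.3  -0.15 -5.21] 9.1333
shake 6.6167
[ 0.25 -0.03 -4.9 ] 16.25 [570.48440647  14.83229178 131.01308408]
```

View pics/s2.png

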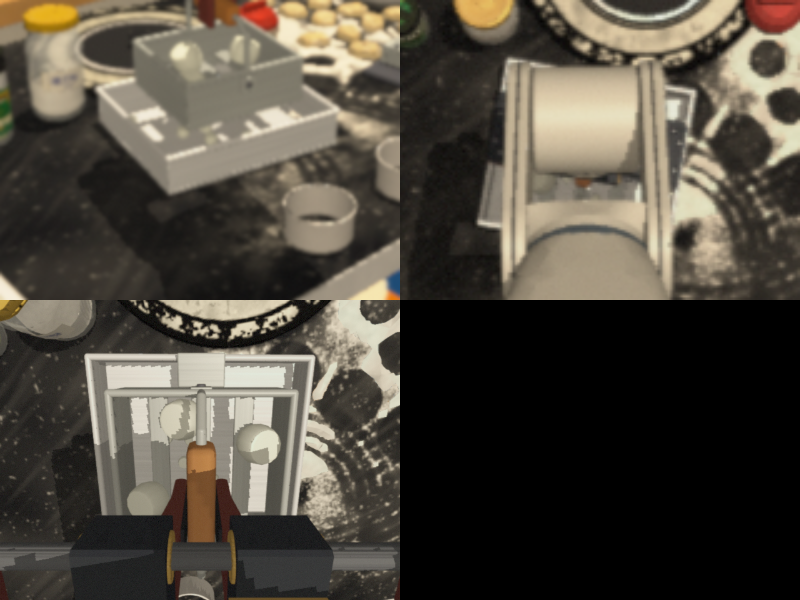

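The wrist view shows the three larges in the sieve (180,420), (258,443), (150,497) and probably a small one at (183,465); the weight fell only ~0.3 N of 0.6 N. Shake more, and measure the weight.

Run:
```python
from h import *
from workcell import manip, viewer
P=TRAY
def wt():
    manip.pause(.3); return np.mean([manip.read_force()[2] for _ in range(5)]).round(2)
print(wt())
for i in range(8):
    manip.movel(off(P,0,21,131),rate=330); manip.movel(off(P,0,-21,131),rate=330)
manip.movel(off(P,0,0,131),rate=100)
print(wt(),manip.read_time_s())
ims=[]
for n in ("scene","wrist"):
    c=viewer.capture(n); ims.append(c["color"])
o=np.zeros((600,800,3),np.uint8); o[:300,:400]=cv2.resize(ims[0][210:300,245:365],(400,300),interpolation=cv2.INTER_CUBIC); o[300:,:400]=cv2.resize(ims[0][200:350,200:400],(400,300));o[:,400:]=cv2.resize(ims[1][70:430,120:520],(400,360)).repeat(1,0)[0:360].__class__ and cv2.copyMakeBorder(cv2.resize(ims[1][70:430,120:520],(400,360)),0,240,0,0,cv2.BORDER_CONSTANT)
cv2.imwrite("pics/s3.png",o[:,:,::-1])
```

```text
-5.14
-5.8 21.7333
```

View pics/s3.png

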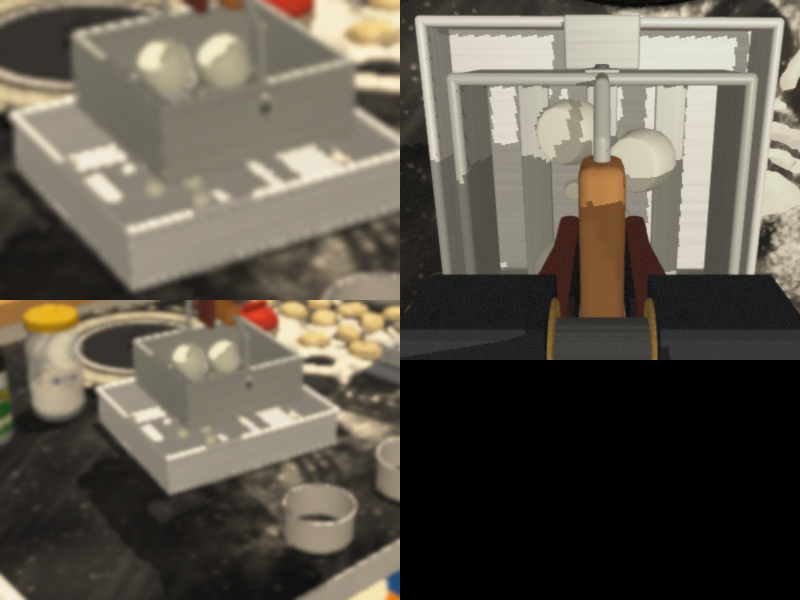

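Two smalls are seen in the tray ((155,188), (200,200) in the scene crop); the one at wrist pixel (292,260) hasn't moved, so I check whether it lies on the floor bars or in the tray.

Run:
```python
from h import *
c=dict(np.load("wrist1.npz")); 
def loc(P,w): 
    a=np.radians(P[2]); d=w[:2]-np.array(P[:2]); return (np.array([[np.cos(a),np.sin(a)],[-np.sin(a),np.cos(a)]])@d).round(1)
for z in (73,8): print(z,loc(TRAY,ray(c,(292,262),z)[0]))
print(c["world_from_camera"].round(2).tolist())
print(c["camera_matrix"][0,0])
```

```text
73 [ 0.9 16. ]
8 [-21.5  20.8]
[[-0.17, -0.94, -0.28, 645.98], [-0.98, 0.17, 0.05, 1.35], [-0.0, 0.28, -0.96, 293.64], [0.0, 0.0, 0.0, 1.0]]
427.43058294900425
```

In the slot band (y=16), not on a bar, so it is in the tray. A few more shakes including some x, then carry toward the stand and count in the tray from above.

Run:
```python
from h import *
from workcell import manip, viewer
P=TRAY
for i in range(6):
    x=(-1)**i*8
    manip.movel(off(P,x,21,131),rate=330); manip.movel(off(P,-x,-21,131),rate=330)
manip.movel(off(P,0,0,131),rate=100)
manip.movel(off(P,0,0,150),rate=100)
manip.movel(off(STAND,-65,0,150),rate=150,ori=R(STAND[2],-1)); manip.pause(.2)
print(manip.read_time_s())
ims=[]
for n in ("top","scene","wrist"):
    c=viewer.capture(n); ims.append(c["color"]); np.savez(f"{n}2.npz",**c)
o=np.zeros((600,800,3),np.uint8)
o[:400,:450]=cv2.resize(ims[0][185:285,262:374][:, :],(450,400),interpolation=cv2.INTER_CUBIC)
o[:262,450:]=cv2.resize(ims[0][215:315,385:520],(350,262))
o[262:525,450:]=cv2.resize(ims[2],(350,263)); o[400:600,:300]=cv2.resize(ims[1][180:280,350:500],(300,200))
cv2.imwrite("pics/s4.png",o[:,:,::-1])
```

```text
28.575
```

View pics/s4.png

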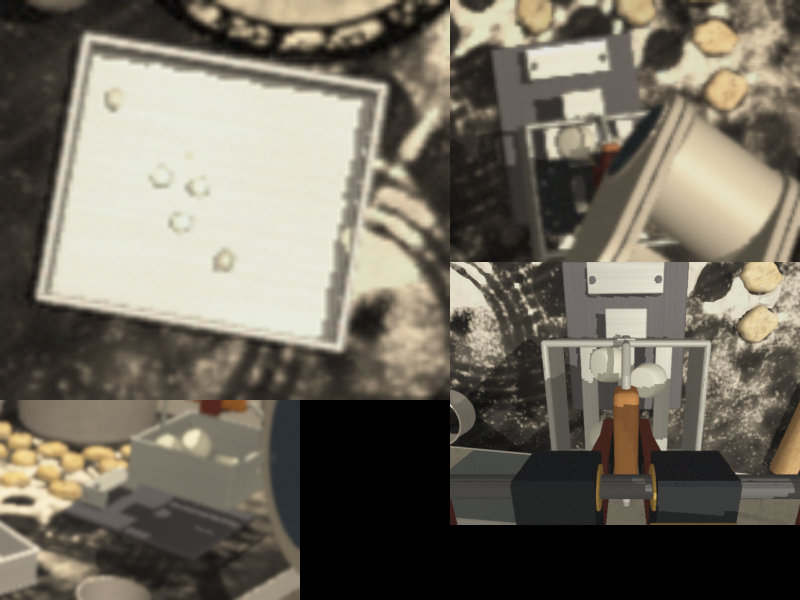

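All five smalls are in the tray ((113,98), (160,176), (198,186), (180,221), (223,260) in the crop), larges in the sieve, toe lined up with the keeper (x≈626 both in the wrist inset). Lower and slide home with force checks.

Run:
```python
from h import *
from workcell import manip, viewer
c=dict(np.load("wrist2.npz")); hsv=cv2.cvtColor(c["color"],cv2.COLOR_RGB2HSV)
k=biggest(((hsv[...,2]>170)&(hsv[...,1]<50)).astype(np.uint8)*255,(225,0,420,62))
b=cv2.boxPoints(cv2.minAreaRect(k.astype(np.float32))); w=ray(c,b,32)[:,:2]
a=np.radians(STAND[2]); M=np.array([[np.cos(a),np.sin(a)],[-np.sin(a),np.cos(a)]])
print("keeper in stand frame",((w-STAND[:2])@M.T).round(1).tolist())
P=STAND
manip.movel(off(P,-65,0,96),rate=70); manip.pause(.2); f0=manip.read_force(); print(f0.round(1),manip.read_eef_pos().round(1))
for z in np.arange(95,84,-1.):
    manip.movel(off(P,-65,0,z),rate=30); f=manip.read_force()
    if f[2]-f0[2]>3: break
print("z",z,f.round(1),manip.read_time_s())
```

```text
keeper in stand frame [[47.3, 43.7], [77.7, 42.3], [77.7, -40.4], [47.3, -41.8]]
[-0.4  0.7 -5.9] [ 430.9 -308.5   96.5]
z 88.0 [-2.6  1.4  7.4] 31.85
```

Run:
```python
from h import *
from workcell import manip, viewer
P=STAND; z=88.6
manip.movel(off(P,-65,0.5,z),rate=30); print(manip.read_force().round(1))
manip.movel(off(P,-28,0.8,z),rate=50); manip.pause(.1); f0=manip.read_force(); print(f0.round(1))
for x in np.arange(-27,-15,1.):
    manip.movel(off(P,x,0.8,z),rate=30); f=manip.read_force()
    print(x,f.round(1))
    if f0[0]-f[0]>9: break
print(manip.read_time_s())
c=viewer.capture("wrist"); np.savez("wrist3.npz",**c); s=viewer.capture("scene")["color"]
o=np.zeros((480,800,3),np.uint8); o[:360,:400]=cv2.resize(c["color"][:400,100:544],(400,360)); o[:300,400:]=cv2.resize(s[170:290,350:510],(400,300))
cv2.imwrite("pics/s5.png",o[:,:,::-1])
```

```text
[-1.4  0.2  3.3]
[-4.2 -0.8  5.9]
-27.0 [-6.3 -0.6  7.4]
-26.0 [-6.9 -0.7  7.8]
-25.0 [-6.5 -0.8  8.4]
-24.0 [-7.1 -1.7  8.4]
-23.0 [-5.9 -0.9  8.1]
-22.0 [-7.  -1.7  8.2]
-21.0 [-9.4 -1.3 11.6]
-20.0 [-13.   -2.2  15.4]
-19.0 [-15.8  -3.2  18.7]
35.3417
```

View pics/s5.png

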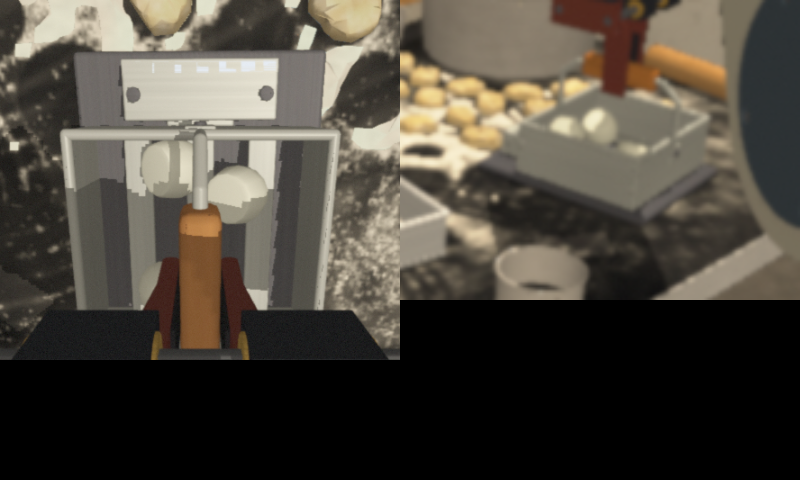

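Toe is under the keeper (keeper at (200,90), sieve wall at y=130) and contact arose at x≈-21.5, as expected for home. Relax slightly, release, retreat and check.

Run:
```python
from h import *
from workcell import manip, viewer
P=STAND
manip.movel(off(P,-20.3,0.8,88.8),rate=20); print(manip.read_force().round(1))
manip.open(); manip.pause(.2); manip.movel(off(P,-20.3,0.8,190),rate=100); 
w=viewer.capture("wrist")["color"]
manip.movel(off(P,-20,200,220),rate=200); manip.pause(.3)
print(manip.read_time_s(),manip.read_force().round(1))
t=viewer.capture("top"); np.savez("top3.npz",**t); s=viewer.capture("scene")["color"]; im=t["color"]
hsv=cv2.cvtColor(im,cv2.COLOR_RGB2HSV); g=(((hsv[...,0]<18)&(hsv[...,1]>110)&(hsv[...,2]>90))*255).astype(np.uint8)
r=rect(t,g,(405,235,465,295),119); print(r)
a=np.radians(P[2]); print("sieve in stand",np.array([[np.cos(a),np.sin(a)],[-np.sin(a),np.cos(a)]])@(r[0]-P[:2]))
o=np.zeros((600,800,3),np.uint8); o[:300,:400]=cv2.resize(im[215:305,390:510],(400,300)); o[:300,400:]=cv2.resize(s[160:310,350:550],(400,300)); o[300:,:400]=cv2.resize(w,(400,300)); o[300:,400:]=cv2.resize(im[150:330,230:470],(400,300))
cv2.imwrite("pics/s6.png",o[:,:,::-1])
```

```text
[-10.5  -2.2  11.4]
39.7417 [0.3 0.  0.8]
(array([ 472.2102356 , -301.93682861]), [(np.float32(15.4), np.float32(-84.3)), (np.float32(73.6), np.float32(5.7))])
sieve in stand [-23.00893728   1.97910197]
```

View pics/s6.png

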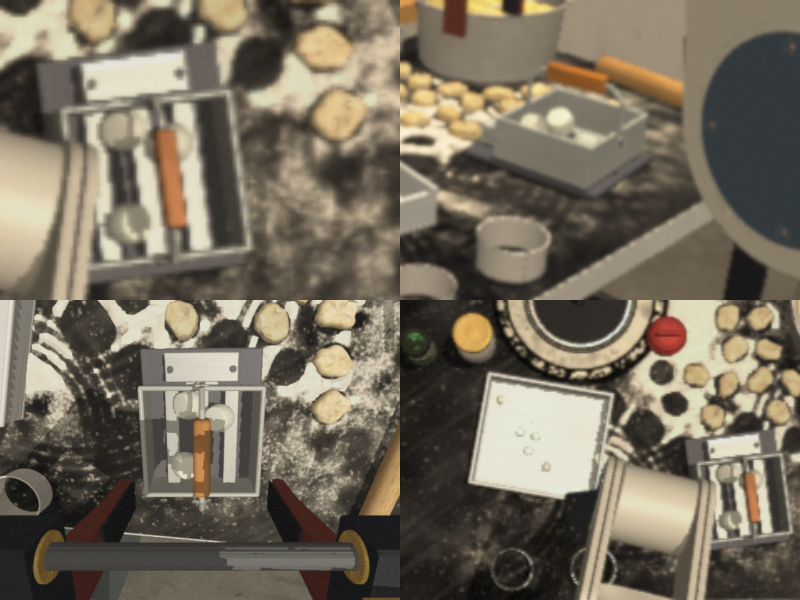

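The sieve stands on the stand at x=-23, y=+2 mm with the toe under the keeper. It holds three larges, the tray holds five smalls, and the bystanders are untouched.

```bash
python3 -c "
from workcell import manip, viewer
print(manip.finish_job())"
```

```text
the job is handed in; nothing more can be done
None
```

The job is handed in, with no verdict returned: my last images show all five small weights in the tray, the three large ones in the sieve, and the sieve released on the stand with its toe home under the lip (about 1 mm from nominal).

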